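Lay a rinsed bottle in the drying cradle and flip the hold-down flap over it

TASK

The rinsed, empty bottle without a cap stands on the foot plate of the blue drying cradle. Push it over with the fingers so that it lies along the cradle's rails with its mouth towards the end stop, and then push the orange hold-down flap over so that it lies shut across the bottle. Only push: do not grip, lift or carry the bottle or strike it hard, and leave everything else on the table where it stands.

Things in the scene. Friction and masses are not known exactly. Their poses are not given: they have to be found in the camera images.
- cradle: Blue drying cradle fixed to the bench, 300 x 88 mm, x -85 to 215 mm. Origin at table height on its midline, under the face of the step that stops the bottle's foot; +x along the rails to the end stop, z up. At x < 0 a foot plate, top 8 mm up, open at its outer end. Guide walls 40 mm high, inner faces at y = +-40 mm. Flap hinge posts 100 mm high at y = -56 mm, rest post 90 mm at y = +56 mm.
- cradle_step (a point): Middle of the top edge of the cradle's cross step, 16 mm up, at the cradle's x = 0; the step is 12 mm thick. From here two round steel rails at y = +-24 mm slope down a little to the end stop (tops from 27 to 15 mm up); they carry the lying bottle with its axis about 50 mm up.
- end_stop (a point): Middle of the top of the cradle's end stop, a cross wall 50 mm high, at the cradle's x = 212 mm, 6 mm thick.
- bottle: Empty white plastic bottle, yellow band, open black mouth: 70 mm diameter up to 130 mm, shoulder, 32 mm neck, 180 mm high, 80 to 170 g. Origin: centre of its underside; z to its mouth. Starts upright on the foot plate, foot within 8 mm of the step. Pushed to the cradle's +x at 110 to 130 mm above the table, it tips over the step and falls onto the rails once it leans about 25 degrees.
- bottle_mouth (a point): Centre of the bottle's mouth, 180 mm above the centre of its underside. When the bottle has fallen onto the rails it comes to rest at about x = 155 mm in the cradle frame.
- bottle_mid (a point): Point on the bottle's axis 80 mm above its underside.
- flap (a joint): Hinge angle of the orange flap, a plate 50 mm wide (cradle's x = 75 to 125 mm), 118 mm from hinge to free edge, 4 mm thick. 0: shut, level, free edge to the cradle's +y; pi/2: upright; 1.95: stop, leaning out to -y. Starts at 1.45 to 1.85, held by friction. Push its outer (-y) face with about 1 N; below about 0.9 rad it falls shut slowly by itself and stays shut.
- flap_hinge (a point): Middle of the flap's hinge axis, at x = 100, y = -56, z = 94 mm in the cradle's frame; the axis is parallel to the cradle's x.
- flap_edge (a point): Middle of the flap's free edge, 118 mm from the hinge axis.
- cap: Grey screw cap on the table beside the cradle, 38 mm diameter, 22 mm high; origin under its centre. Leave alone.
- amber_jar: Amber jar with a black lid, 52 mm diameter, 85 mm high, beside the cradle; origin under its centre. Leave alone.
- full_bottle: Full white bottle with a grey cap and yellow label, 80 mm diameter, 190 mm high, well away from the cradle; origin under its centre. Leave alone.
- beaker: Glass beaker, 72 mm diameter, 95 mm high; origin under its centre. Leave alone.
- reagent: White bottle with a red cap, 64 mm diameter, 140 mm high; origin under its centre. Leave alone.
- wrench: Steel wrench lying on the table at the robot's right, about 200 mm long. Leave alone.
Mind the look-alikes: they are no part of the job. Leave any purple look-alike of the bottle alone.

How it is judged:
By the outcome, as a careful person would: the job done as asked, in the order asked, and still so for the second after the job is handed in, with the robot touching nothing.
It also fails if it takes over 43 s, if anything falls off the work surface, if the arm or the gripper's body presses on something with over 40 N, if the wrist force passes 120 N, or if a joint passes its speed limit or range.

ROBOT

A 6-joint arm with a two-finger parallel gripper is mounted at the origin on the work surface. World frame = base frame: x ahead of the robot, y to its left, z up, the work surface at z = 0. Lengths are in mm, angles in degrees, forces in N, time in s.
With the tool pointing down it reaches from about 350 to 850 mm from the base axis. Payload 8.1 kg.
Tool frame: the origin (TCP) lies midway between the tips of the shut fingers; the grasp point (between the pads) lies 19 mm behind it (r.pinch_z is the distance from the TCP to the grasp point, in mm); z points along the fingers, y is the line along which they close (so a half turn about z gives the same grasp; the last joint's range is limited). The gripper opens to 85 mm and grips with 20 to 120 N. Pads are 22 mm wide; open, the fingers measure 114 mm over their backs; the gripper's body (76 mm by 85 mm) begins 54 mm behind the grasp point. The pads swing forward as they close: fully open they stand 13 mm farther back than shut.
Start: joints at [68.388, 7.471, 85.268, -0, 87.261, -4.893], TCP at [172.584, 574.648, 231.292] pointing down, gripper open.
Joint ranges: [-169.43, 169.43], [-51.17, 129.36], [1.28, 143.12], [-76.62, 256.62], [0, 156.53], [-152.29, 152.29]. Speed limits (degrees/s): [136.94, 136.94, 159.86, 180, 180, 180].

INTERFACE

Orientations are given as [roll, pitch, yaw] about the fixed x, y, z axes, in that order (R = Rz(yaw) Ry(pitch) Rx(roll)).
In Python, from bench import r gives the robot as it stands.
- The arm moves only by the shell command python3 -m jog 'ROWS' [OPENING] [FORCE]. ROWS is JSON, one flat list of numbers, 6 for each row, row after row: the shift along the tool's x, y, z in m, then the turn, a rotation vector about the tool's x, y, z in rad. A call has 1 to 8 rows; each row is the pose to reach, as a shift and turn from the pose commanded when the call began, along the tool's axes at that moment; what a row does not reach only later rows make up. A row lasts 1/8 s, in which the tool goes at most 62.5 mm and 10.7 degrees, less where a joint would pass 70% of its speed; a pose out of reach is approached as far as the arm can. A call with a gripper value outside its range is refused whole. OPENING is the opening, from -1 (shut) to 1 (fully open), set as the call begins (- or left out, the last holds). The fingers move at their own pace and stop on an object; FORCE is the grip in N (left out, the last holds). Time passes only in rows, so rows that repeat a pose let the fingers close. It gives the time, the measured TCP pose, the force, the opening and the grip force at its end, in the units of the state.
- r.sense(): the state, without advancing time (a new reading comes with each control period).
- r.snapshot(name): name is "side" or "top" or "wrist"; returns a dict with "pixels" (400x640x3 uint8, red, green, blue), "range_z" (400x640 float32, mm along the optical axis (not along the pixel's ray), 0 where there is no reading), "K" (3x3 intrinsics, pixels), "rvec" (rotation vector, rad) and "tvec" (3), from world to camera coordinates, as OpenCV has them. Camera axes: x right, y down, z forward; pixel columns grow to the right and rows downward; lengths in mm; the calibration is good to about 2 mm. A picture is of the moment at which its call begins.
- r.hand_in(): hands the job in; it is judged then, once.
Trained networks look in a picture, given as the dict that the camera call returned (one of the last four; its "shot" number tells which), for a name from the list of things; names that differ only in an ending like _2 or _b are one class to them, and where a whole thing is asked for, a point or a joint stands for the part that bears it (a point fixed in the world has none). Each returns a list of dicts, best first, with "score" (0 to 1); they miss things now and then, are a little off and sometimes report something else, mostly with a low value. They report only what shows in the picture. A call takes as long as a camera call. They do not tell look-alikes from the thing itself.
- r.look_for(picture, target): "bbox" ([left, top, right, bottom] in pixels, round what is visible of it).
- r.outline_of(picture, target): "region" (400x640 bool, what is visible of it) and "bbox" ([left, top, right, bottom] in pixels, round what is visible of it).
The state is a dict: "time": time; "joint_pos": joint angles; "qd": joint speeds; "joint_efforts": joint torques, N m; "tool_pos": TCP position; "tcp_rot": TCP orientation; "ft_force": force on the tool from outside, world axes, zero at the start; "wrist_torque": the same for the moment, N m; "finger_gap": finger opening in mm; "grip_force": force on a finger pad.
Only numpy, scipy, OpenCV 4.12 (cv2) and the standard library are available. Lean on these libraries where they do the work, as an engineer would, in place of code of your own. Each camera call takes 0.05 s, during which the arm holds its last target. There are 200 camera calls.

## Working session

There is one attempt and no reset: what is moved stays moved. The work goes in short steps, Python scripts to look and compute and a shell command to move; the robot and the scene stay as the last step left them, time stands still between calls to the robot, and variables do not carry over. Pictures are saved under pics/ and viewed, at most 10 in all, crops included, and the job is handed in when it is done.

```bash
mkdir -p pics
cat > h.py <<'E'
import numpy as np, cv2
from bench import r
def cam(s):
    R,_=cv2.Rodrigues(np.array(s["rvec"],float)); return R,np.array(s["tvec"],float).ravel(),np.array(s["K"],float)
def cloud(s):
    R,t,K=cam(s); z=s["range_z"].astype(float); v,u=np.mgrid[0:400,0:640]
    c=np.stack([(u-K[0,2])/K[0,0]*z,(v-K[1,2])/K[1,1]*z,z],-1)
    w=(c-t)@R; w[z<=0]=np.nan; return w
def proj(s,p):
    R,t,K=cam(s); return cv2.projectPoints(np.array(p,float).reshape(-1,3),np.array(s["rvec"],float),t,K,None)[0].reshape(-1,2)
def save(s,n): cv2.imwrite(f"pics/{n}.png",cv2.cvtColor(s["pixels"],cv2.COLOR_RGB2BGR))
E
python3 - <<'E'
from h import *
for n in ("top","side"):
    s=r.snapshot(n); save(s,n+"0"); W=cloud(s); np.save(n+"W.npy",W); np.save(n+"P.npy",s["pixels"])
    for o in ("bottle","cradle","flap","cap","amber_jar","full_bottle"):
        for d in r.outline_of(s,o)[:3]:
            p=W[d["region"]]; p=p[~np.isnan(p[:,0])]
            print(n,o,round(d["score"],2),[int(x) for x in d["bbox"]],*( [np.percentile(p,q,axis=0).round().tolist() for q in (2,50,98)] if len(p) else []))
print(r.sense())
E
```

```text
top bottle 0.94 [267, 165, 299, 194] [600.0, 84.0, 44.0] [627.0, 112.0, 154.0] [662.0, 146.0, 193.0]
top bottle 0.76 [249, 113, 276, 144] [746.0, 134.0, 27.0] [769.0, 160.0, 145.0] [807.0, 195.0, 185.0]
top bottle 0.64 [225, 165, 255, 191] [610.0, 204.0, 1.0] [639.0, 229.0, 143.0] [676.0, 289.0, 185.0]
top cradle 0.56 [244, 168, 301, 271] [382.0, 74.0, 1.0] [494.0, 126.0, 13.0] [650.0, 196.0, 196.0]
top flap 0.87 [242, 221, 263, 244] [469.0, 172.0, 100.0] [493.0, 188.0, 160.0] [514.0, 202.0, 210.0]
top flap 0.18 [244, 168, 301, 274] [381.0, 74.0, 1.0] [493.0, 125.0, 14.0] [653.0, 197.0, 197.0]
top cap 0.53 [461, 204, 495, 231] [493.0, -489.0, -0.0] [526.0, -458.0, 46.0] [559.0, -410.0, 98.0]
top amber_jar 0.62 [319, 158, 335, 178] [641.0, -32.0, 46.0] [662.0, -11.0, 85.0] [685.0, 11.0, 92.0]
top amber_jar 0.2 [456, 143, 486, 167] [680.0, -450.0, 13.0] [704.0, -418.0, 95.0] [737.0, -399.0, 143.0]
top full_bottle 0.57 [141, 204, 185, 238] [487.0, 414.0, 6.0] [524.0, 436.0, 128.0] [561.0, 475.0, 194.0]
top full_bottle 0.51 [246, 220, 265, 241] [469.0, 172.0, 96.0] [492.0, 187.0, 155.0] 
[... 921 characters left out ...]
531.0, 187.0]
{'time': 0.7, 'joint_pos': array([ 6.83897695e+01,  7.46972497e+00,  8.52666514e+01,  1.84726617e-03,
        8.72591406e+01, -4.89356427e+00]), 'qd': array([-0.00744058,  0.00608511,  0.06141479,  0.08041092,  0.0313127 ,
       -0.09250563]), 'joint_efforts': array([-2.36744716e-03, -5.69124019e+01, -5.00763130e+01, -2.24968944e-04,
        5.09637175e-04,  1.27032831e-04]), 'tool_pos': array([172.56692604, 574.67959578, 231.31828215]), 'tcp_rot': array([ 1.79995376e+02, -1.45600838e-03,  1.63283246e+02]), 'ft_force': array([ 0.13630848,  0.19845982, -0.48429715]), 'wrist_torque': array([0.05566127, 0.05633574, 0.00556367]), 'grip_force': 0.0, 'finger_gap': 85.11984841516532}
```

Run:
```python
from h import *
a=cv2.imread("pics/top0.png")[100:290,210:350]; b=cv2.imread("pics/side0.png")[130:280,200:370]
a=cv2.resize(a,None,fx=3,fy=3,interpolation=3)[:560]; b=cv2.resize(b,(380,335),interpolation=3)
im=np.zeros((560,800,3),np.uint8); im[:a.shape[0],:420]=a; im[:335,420:]=b; cv2.imwrite("pics/crop0.png",im)
Ps=[]
for n in("top","side"):
    W=np.load(n+"W.npy");P=np.load(n+"P.npy");h=cv2.cvtColor(P,cv2.COLOR_RGB2HSV)
    m=(h[...,0]>95)&(h[...,0]<125)&(h[...,1]>90)&(abs(W[...,0]-510)<180)&(abs(W[...,1]-130)<110)
    p=W[m];print(n,len(p),np.percentile(p,[1,50,99],axis=0).round().tolist())
    q=p[(p[:,2]<48)]
    print("rect",cv2.minAreaRect(q[:,:2].astype(np.float32)))
    hi=p[p[:,2]>70];print("posts",len(hi),hi.round()[::max(1,len(hi)//15)].tolist())
    o=(h[...,0]<18)&(h[...,1]>150)&(abs(W[...,0]-490)<60)&(abs(W[...,1]-180)<60)&(W[...,2]>70)
    f=W[o];c=np.median(f,0);print("flap",len(f));
    for lo in range(90,215,20):
        g=f[(f[:,2]>=lo)&(f[:,2]<lo+20)]
        if len(g):print(lo,len(g),np.median(g,0).round(1),np.ptp(g[:,0]).round())
```

```text
top 603 [[369.0, 73.0, -5.0], [505.0, 122.0, 38.0], [674.0, 170.0, 54.0]]
rect ((525.0132446289062, 121.44680786132812), (97.19165802001953, 312.936767578125), 89.59697723388672)
posts 0 []
flap 282
90 9 [491.7 176.3 108.8] 33.0
110 44 [494.7 178.1 122.2] 44.0
130 40 [489.9 182.7 141. ] 43.0
150 56 [492.9 187.8 160.5] 45.0
170 53 [491.1 192.6 179.9] 45.0
190 69 [491.7 197.7 202.7] 46.0
210 11 [494.4 201.2 211.2] 46.0
side 1646 [[373.0, 68.0, -3.0], [474.0, 76.0, 22.0], [668.0, 215.0, 49.0]]
rect ((530.48046875, 141.33279418945312), (163.53099060058594, 317.8978271484375), 87.70114135742188)
posts 0 []
flap 552
90 60 [489.9 173.2 104.4] 51.0
110 94 [488.2 176.7 120.1] 52.0
130 100 [488.8 181.4 139.5] 52.0
150 100 [488.4 185.7 160.1] 51.0
170 106 [488.8 191.6 179.6] 52.0
190 92 [487.5 195.7 200.1] 52.0
```

View pics/crop0.png

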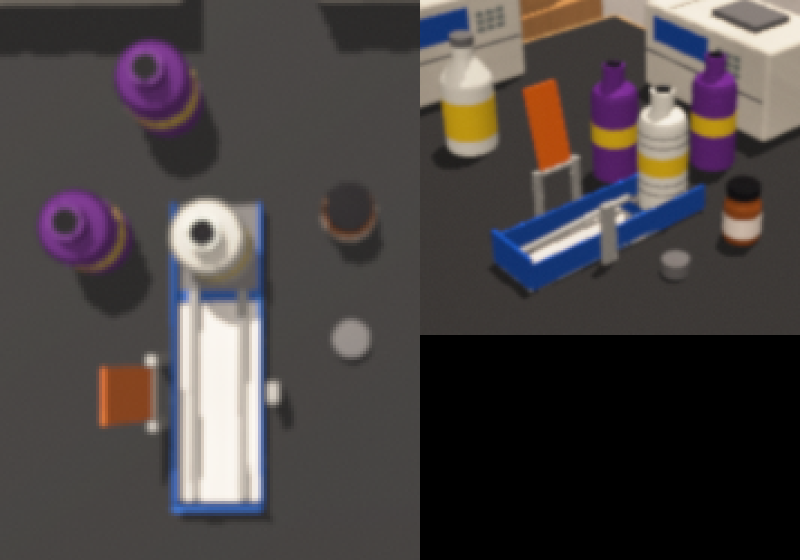

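View pics/side0.png

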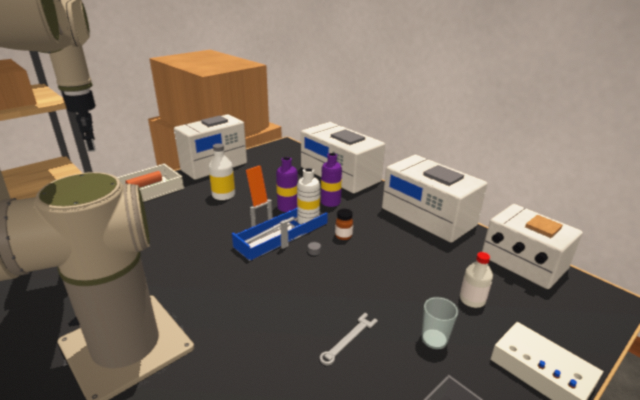

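The white uncapped bottle stands on the cradle's foot plate, at top view (278,178) and side view (308,195). The purple look-alikes are at side (287,185) and (332,180), and the capped full bottle at (222,175); all three stay put. The cradle's +x is about world -x, with its origin near (590,119). The flap leans out at about 1.81 rad. The enlarged crop confirms which bottle is the target.

```bash
python3 -m jog '[0,0,-0.03,0,0,-0.15, 0,0,-0.06,0,0,-0.292, 0,0,-0.07,0,0,-0.292, 0,0,-0.07,0,0,-0.292]' -1
python3 - <<'E'
from h import *
from scipy.optimize import least_squares
s=r.snapshot("top"); R,t,K=cam(s)
def ray(u,v,z):
    d=R.T@np.linalg.solve(K,[u,v,1]); c=-R.T@t; return c+d*(z-c[2])/d[2]
print("mouth",ray(277.5,177.6,188).round(1))
# cradle end-stop corners and wall tops in top crop
for n,u,v,z in (("stopL",210+172/3,100+512/3,45),("stopR",210+264/3,100+512/3,45),("footL",210+171/3,100+203/3,40),("footR",210+262/3,100+203/3,40),("flapedge",210+102/3,100+396/3,209)): print(n,ray(u,v,z).round(1))
E
```

```text
time: 1.2
tool_pos: [172.7, 575.0, 301.6]
tcp_rot: [179.9, 0.0, 179.8]
ft_force: [-0.2, 0.2, -0.9]
finger_gap: 12.0
grip_force: 0.0
mouth [632.8 116.9 188. ]
stopL [375.4 160.9  45. ]
stopR [374.6  72.   45. ]
footL [675.2 160.9  40. ]
footR [674.4  72.1  40. ]
flapedge [491.7 201.8 209. ]
```

```bash
python3 -m jog '[-0.04,-0.033,0,0,0,0, -0.08,-0.066,0,0,0,0, -0.12,-0.099,0,0,0,0, -0.16,-0.132,0,0,0,0, -0.2,-0.165,0,0,0,0, -0.24,-0.198,0,0,0,0, -0.28,-0.231,0,0,0,0, -0.32,-0.264,0,0,0,0]'
python3 -m jog '[-0.04,-0.033,0,0,0,0, -0.08,-0.066,0,0,0,0, -0.12,-0.099,0,0,0,0, -0.16,-0.132,0,0,0,0, -0.2,-0.165,0,0,0,0, -0.237,-0.194,0,0,0,0, -0.237,-0.194,0,0,0,0, -0.237,-0.194,0,0,0,0]'
```

```text
time: 2.25
tool_pos: [493.2, 309.2, 299.2]
tcp_rot: [-179.9, -0.1, 179.9]
ft_force: [0.2, 0.8, -0.2]
finger_gap: 0.2
grip_force: 0.0
time: 3.25
tool_pos: [729.0, 116.9, 299.1]
tcp_rot: [180.0, -0.2, 179.9]
ft_force: [-0.8, 0.5, -0.3]
finger_gap: 0.1
grip_force: 0.0
```

```bash
python3 -m jog '[0.012,0,0.03,0,0.09,0, 0.027,0,0.07,0,0.17,0, 0.027,0,0.11,0,0.17,0, 0.027,0,0.14,0,0.17,0, 0.027,0,0.16,0,0.17,0, 0.027,0,0.173,0,0.17,0, 0.027,0,0.173,0,0.17,0, 0.027,0,0.173,0,0.17,0]'
python3 - <<'E'
from h import *
s=r.snapshot("side"); cv2.imwrite("pics/c1.png",cv2.resize(cv2.cvtColor(s["pixels"][110:260,210:390],cv2.COLOR_RGB2BGR),None,fx=4,fy=4,interpolation=3)[:600])
E
```

```text
time: 4.25
tool_pos: [703.5, 116.9, 130.0]
tcp_rot: [180.0, -9.6, -180.0]
ft_force: [-0.2, -1.2, 0.3]
finger_gap: 0.0
grip_force: 0.0
```

View pics/c1.png

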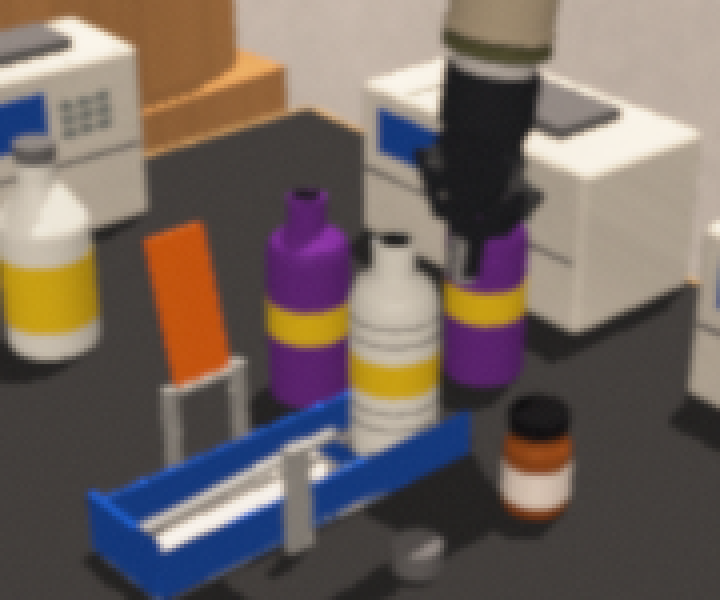

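Fingers (465,265) are behind the white bottle, clear of the purple one. Pushing now.

```bash
python3 -m jog '[0.004,0,0.006,0,0,0, 0.01,0,0.01,0,0,0, 0.015,0,0.011,0,0,0, 0.02,0,0.012,0,0,0, 0.025,0,0.0125,0,0,0, 0.03,0,0.013,0,0,0, 0.035,0,0.014,0,0,0, 0.04,0,0.015,0,0,0]'
python3 -m jog '[0.006,0,0.001,0,0,0, 0.012,0,0.002,0,0,0, 0.018,0,0.003,0,0,0, 0.024,0,0.004,0,0,0, 0.024,0,0.004,0,0,0]'
python3 - <<'E'
from h import *
s=r.snapshot("side"); cv2.imwrite("pics/c2.png",cv2.resize(cv2.cvtColor(s["pixels"][110:260,210:390],cv2.COLOR_RGB2BGR),None,fx=4,fy=4,interpolation=3)[:600])
E
```

```text
time: 5.3
tool_pos: [660.5, 116.8, 120.4]
tcp_rot: [180.0, -9.7, -180.0]
ft_force: [0.6, -0.0, 0.3]
finger_gap: -0.2
grip_force: 0.3
time: 5.92
tool_pos: [635.9, 116.8, 120.4]
tcp_rot: [-180.0, -9.8, -180.0]
ft_force: [-0.0, 0.4, -0.1]
finger_gap: 0.1
grip_force: 0.0
```

View pics/c2.png

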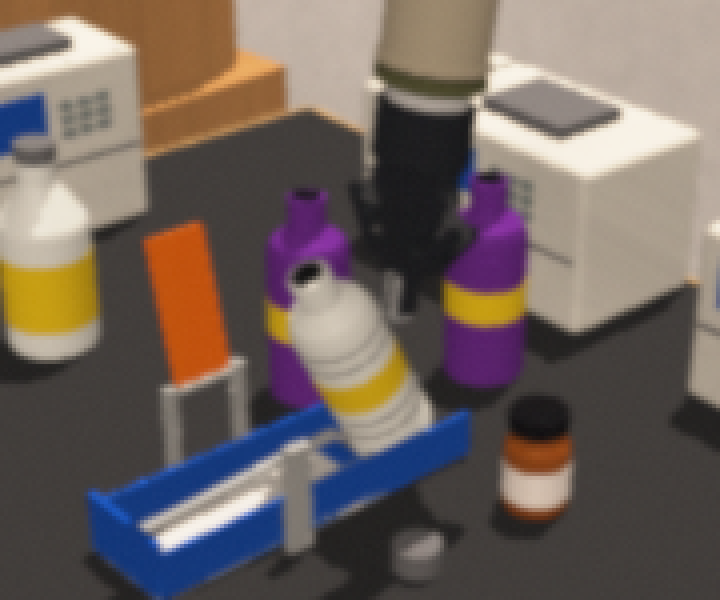

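The bottle is already past its tipping point and falling towards the end stop, with its mouth at (312,272). Letting it fall, then rising.

```bash
python3 -m jog '[0,0,0,0,0,0, 0,0,-0.02,0,0,0, 0,0,-0.05,0,0,0, 0,0,-0.09,0,0,0, 0,0,-0.13,0,0,0, 0,0,-0.17,0,-0.09,0, 0,0,-0.18,0,-0.171,0, 0,0,-0.18,0,-0.171,0]'
python3 - <<'E'
from h import *
s=r.snapshot("side"); cv2.imwrite("pics/c3.png",cv2.resize(cv2.cvtColor(s["pixels"][110:260,210:390],cv2.COLOR_RGB2BGR),None,fx=4,fy=4,interpolation=3)[:600])
W=cloud(s)
for d in r.outline_of(s,"bottle")[:3]:
    p=W[d["region"]]; print(round(d["score"],2),np.nanpercentile(p,[2,50,98],axis=0).round().tolist())
for d in r.outline_of(s,"flap")[:1]:
    p=W[d["region"]]; print("flap",np.nanpercentile(p,[2,50,95],axis=0).round().tolist())
E
```

```text
time: 6.98
tool_pos: [667.2, 117.0, 301.9]
tcp_rot: [180.0, 0.4, -180.0]
ft_force: [-0.3, 0.0, 0.2]
finger_gap: 0.2
grip_force: 0.0
0.92 [[428.0, 78.0, 7.0], [519.0, 97.0, 66.0], [604.0, 155.0, 87.0]]
0.85 [[743.0, 130.0, 3.0], [760.0, 146.0, 91.0], [796.0, 181.0, 178.0]]
0.81 [[606.0, 199.0, 12.0], [625.0, 217.0, 99.0], [668.0, 254.0, 178.0]]
flap [[465.0, 168.0, 44.0], [489.0, 184.0, 147.0], [512.0, 198.0, 200.0]]
```

View pics/c3.png

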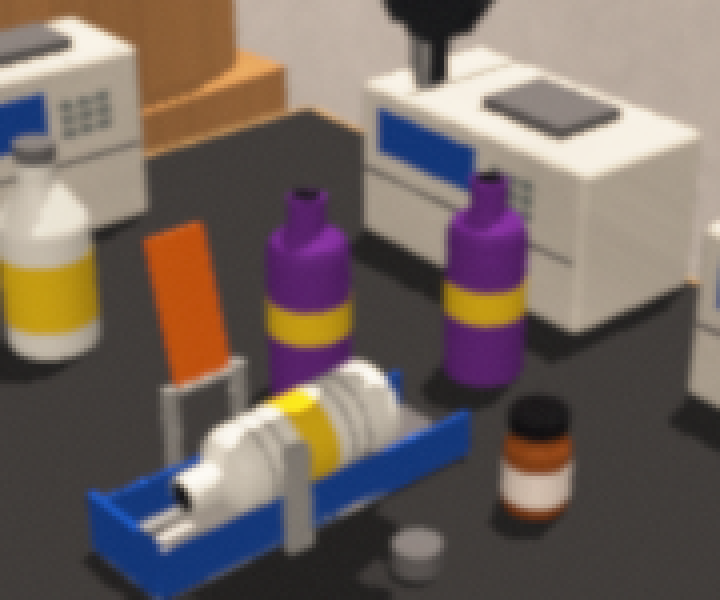

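The bottle now lies on the rails: mouth at (185,490), about x=158 in the cradle, towards the end stop. Next the flap, from its outer side.

```bash
python3 -m jog '[0.035,0.026,0,0,0,0, 0.07,0.052,0,0,0,0, 0.105,0.078,0,0,0,0, 0.14,0.104,0,0,0,0, 0.177,0.133,0,0,0,0, 0.177,0.14,0.03,0,0,0, 0.177,0.14,0.06,0,0,0, 0.177,0.14,0.09,0,0,0]'
python3 -m jog '[0,0,0.03,0,0,0, 0,0,0.044,0,0,0, 0,0,0.044,0,0,0, 0,-0.01,0.044,0,0,0, 0,-0.02,0.044,0,0,0]'
```

```text
time: 8.12
tool_pos: [489.3, 256.7, 205.4]
tcp_rot: [-179.9, -0.1, -180.0]
ft_force: [0.4, -0.3, -0.1]
finger_gap: 0.1
grip_force: 0.0
time: 8.75
tool_pos: [490.8, 236.2, 165.2]
tcp_rot: [180.0, 0.2, -180.0]
ft_force: [-0.1, -0.5, -0.8]
finger_gap: -0.3
grip_force: 0.0
```

```bash
python3 -m jog '[0,-0.008,0,0,0,0, 0,-0.016,0,0,0,0, 0,-0.024,0,0,0,0, 0,-0.032,0,0,0,0, 0,-0.04,0,0,0,0, 0,-0.048,0,0,0,0, 0,-0.056,0,0,0,0, 0,-0.064,0,0,0,0]'
python3 -m jog '[0,-0.008,0,0,0,0, 0,-0.016,0,0,0,0, 0,-0.024,0,0,0,0, 0,-0.032,0,0,0,0, 0,-0.04,0,0,0,0, 0,-0.046,0,0,0,0, 0,-0.052,0,0,0,0, 0,-0.052,0,0,0,0]'
python3 - <<'E'
from h import *
s=r.snapshot("side"); cv2.imwrite("pics/c4.png",cv2.resize(cv2.cvtColor(s["pixels"][110:260,210:390],cv2.COLOR_RGB2BGR),None,fx=4,fy=4,interpolation=3)[:600])
E
```

```text
time: 9.75
tool_pos: [490.8, 172.1, 165.1]
tcp_rot: [180.0, 0.2, 180.0]
ft_force: [0.4, 0.6, 0.7]
finger_gap: 0.1
grip_force: 0.1
time: 10.75
tool_pos: [490.0, 120.3, 163.6]
tcp_rot: [-180.0, 0.1, 180.0]
ft_force: [0.7, 0.2, 0.7]
finger_gap: 0.3
grip_force: 0.0
```

View pics/c4.png

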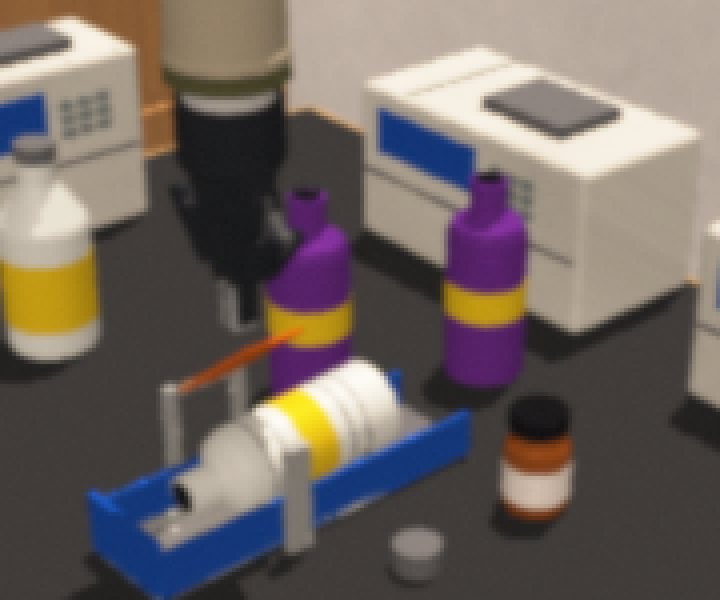

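The flap (185–300, 330–390) is falling shut on its own. Rising clear, waiting, then checking.

```bash
python3 -m jog '[0,0,-0.04,0,0,0, 0,0.03,-0.09,0,0,0, 0,0.07,-0.13,0,0,0, 0,0.11,-0.14,0,0,0, 0,0.15,-0.14,0,0,0, 0,0.19,-0.14,0,0,0, 0,0.19,-0.14,0,0,0, 0,0.19,-0.14,0,0,0]'
python3 -m jog '[0,0,0,0,0,0, 0,0,0,0,0,0, 0,0,0,0,0,0, 0,0,0,0,0,0, 0,0,0,0,0,0, 0,0,0,0,0,0, 0,0,0,0,0,0, 0,0,0,0,0,0]'
python3 - <<'E'
from h import *
s=r.snapshot("side"); a=cv2.resize(cv2.cvtColor(s["pixels"][130:260,220:370],cv2.COLOR_RGB2BGR),(400,346),interpolation=3)
W=cloud(s)
P=s["pixels"];h=cv2.cvtColor(P,cv2.COLOR_RGB2HSV)
for n in ("bottle","cap","amber_jar"):
  for d in r.outline_of(s,n)[:3]: print(n,round(d["score"],2),[int(x) for x in d["bbox"]],np.nanpercentile(W[d["region"]],[2,50,98],axis=0).round().tolist())
t=r.snapshot("top"); b=cv2.resize(cv2.cvtColor(t["pixels"][110:280,210:350],cv2.COLOR_RGB2BGR),(400,486),interpolation=3)
W=cloud(t);h=cv2.cvtColor(t["pixels"],cv2.COLOR_RGB2HSV)
o=(h[...,0]<18)&(h[...,1]>150)&(abs(W[...,0]-490)<40)&(abs(W[...,1]-120)<90)&(W[...,2]>60)
f=W[o];print(len(f))
for y in range(50,190,20):
    g=f[abs(f[:,1]-y)<10]
    if len(g): print(y,len(g),np.median(g,0).round(1))
im=np.zeros((486,800,3),np.uint8); im[:346,:400]=a; im[:,400:]=b; cv2.imwrite("pics/c5.png",im)
E
```

```text
time: 11.8
tool_pos: [489.6, 310.7, 303.4]
tcp_rot: [-180.0, 0.0, -179.9]
ft_force: [1.0, 0.6, -0.9]
finger_gap: -0.0
grip_force: 0.0
time: 12.8
tool_pos: [489.8, 310.7, 303.6]
tcp_rot: [-180.0, 0.1, -180.0]
ft_force: [0.8, 0.1, 0.0]
finger_gap: -0.0
grip_force: 0.0
bottle 0.93 [276, 160, 298, 210] [[607.0, 200.0, 17.0], [625.0, 216.0, 98.0], [666.0, 253.0, 178.0]]
bottle 0.89 [251, 197, 310, 242] [[427.0, 79.0, 26.0], [532.0, 95.0, 61.0], [603.0, 136.0, 87.0]]
bottle 0.62 [319, 155, 340, 206] [[742.0, 129.0, 1.0], [760.0, 147.0, 90.0], [794.0, 182.0, 178.0]]
701
50 19 [493.2  57.4  98.4]
70 132 [493.3  68.8  97. ]
90 131 [490.8  91.   96.7]
110 126 [492.4 110.7  96.4]
130 121 [491.2 130.1  97.7]
150 118 [491.4 149.9  97.2]
170 54 [492.7 163.8  96.8]
```

View pics/c5.png

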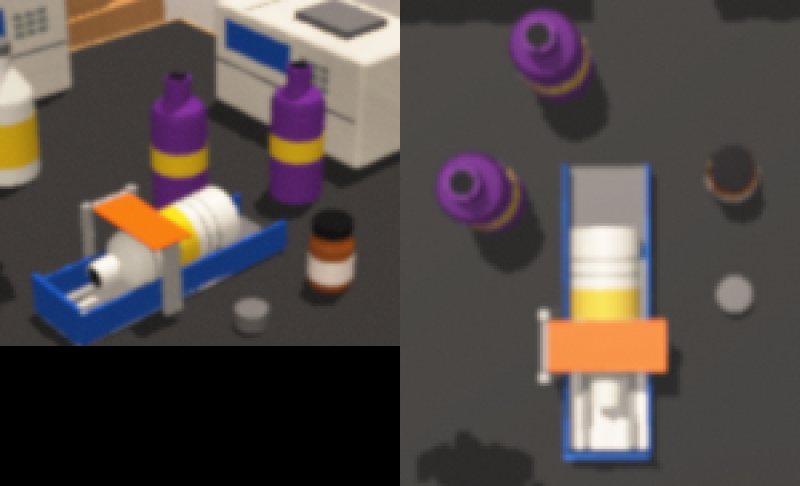

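The flap lies level at z≈97 mm across the bottle (top crop 550–665, 320–372). The bottle is on the rails, mouth towards the stop, and everything else looks undisturbed.

```bash
python3 -c "from bench import r; print(r.hand_in())"
```

```text
the job is handed in; nothing more can be done
None
```

The job is handed in after about 13 s: the bottle lies on the cradle's rails with its mouth towards the end stop, the flap is shut across it, and in the final pictures nothing else near the cradle had moved.

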